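# Complete the stone-setting kit tray

### The arm

A 6-joint arm with a two-finger parallel gripper is mounted at the origin on a cart in front of the work surface, level with it; the furniture and walls round the work are solid. World frame = base frame: x ahead of the robot, y to its left, z up, the work surface at z = 0. Lengths are in mm, angles in rad, forces in N, time in s.
With the tool pointing down it reaches from about 300 to 775 mm from the base axis. Payload 14.6 kg.
Tool frame: the origin (TCP) lies between the finger pads; the fingertips stand 19 mm ahead of it and the grasp point (between the pads) is the TCP; x points along the fingers, y is the direction in which the jaws open and shut, and the axes are right-handed (so a half turn about x gives the same grasp; the last joint's range is limited). The gripper opens to 94 mm and grips with 3 to 60 N. Pads are 16 mm wide; open, the fingers measure 119 mm over their backs; the gripper's body (75 mm by 177 mm) begins 78 mm behind the grasp point.
Start: joints at [-1.224, 0.3, 1.521, -0, 1.321, -0.067], TCP at [221.142, -503.573, 224.446] pointing down, gripper open.
Joint ranges: [-3.03, 3.03], [-0.79, 2.21], [0.23, 2.52], [-1.04, 4.18], [0, 3.07], [-2.55, 2.55]. Speed limits (rad/s): [2.22, 2.22, 2.57, 3.14, 3.14, 3.14].

### API

Orientations are given as [roll, pitch, yaw] about the fixed x, y, z axes, in that order (R = Rz(yaw) Ry(pitch) Rx(roll)).
In Python, from cell import manip gives the robot as it stands.
- The arm moves only by the tool jog_arm, never from a script. Its argument "series" is one flat list of numbers, 7 for each row, row after row: the turn, a rotation vector about the world's x, y, z in rad, then the shift along the world's x, y, z in m, then the opening, from -1 (shut) to 1 (fully open). A call has 1 to 20 rows; each row is the pose to reach, as a shift and turn from the pose commanded when the call began; what a row does not reach only later rows make up. A row lasts 1/8 s, in which the tool goes at most 62.5 mm and 10.7 degrees, less where a joint would pass 70% of its speed; a pose out of reach is approached as far as the arm can. A call with a gripper value outside its range is refused whole. The fingers move at their own pace and stop on an object; "squeeze" is the grip in N (left out, the last holds). Time passes only in rows, so rows that repeat a pose let the fingers close. It gives the time, the measured TCP pose, the force and the opening at its end, in the units of the state.
- manip.read_state(): the state, without advancing time (a new reading comes with each control period).
- manip.camera(name): name is "scene" or "side" or "wrist"; returns a dict with "color" (480x640x3 uint8, blue, green, red), "range_z" (480x640 float32, mm along the optical axis (not along the pixel's ray), 0 where there is no reading), "fx", "fy", "cx", "cy" (pixels), "pose" (4x4, takes a point from camera to world coordinates); the wrist camera has in their place "mount" (4x4, takes a point from camera to tool coordinates, whose origin is the TCP and whose axes are the tool frame's). Camera axes: x right, y down, z forward; pixel columns grow to the right and rows downward; lengths in mm; the calibration is good to about 2 mm. A picture is of the moment at which its call begins: read the wrist's pose just before it.
- manip.sign_off(): hands the job in, once; it reports no verdict.
The state is a dict: "clock": time; "joints": joint angles; "qd": joint speeds; "effort": joint torques, N m; "eef_pos": TCP position; "eef_rot": TCP orientation; "wrist_force": force on the tool from outside, world axes, zero at the start; "moment": the same for the moment, N m; "finger_gap": finger opening in mm.
Only numpy, scipy, OpenCV 4.12 (cv2) and the standard library are available. Lean on these libraries where they do the work, as an engineer would, in place of code of your own. Each camera call takes 0.05 s, during which the arm holds its last target.

### The job

Complete the stone-setting kit in the wooden tray so that the tools lie side by side in the order of use: ring clamp, tweezers, hammer, needle file. The ring clamp and the needle file already lie in the two end lanes; lay the tweezers in the lane next to the ring clamp and the hammer in the lane next to the needle file, each flat, along its lane and in the middle of it, set down and not dropped. Leave the other tools where they are.

Things in the scene. Friction and masses are not known exactly. Their poses are not given: they have to be found in the camera images.
- kit_tray: Shallow tray of light wood, cork lined, 250 (its x) x 298 (its y) mm, fixed. Origin: centre of its underside. Floor top 6 mm, rim 20 mm above the bench. Four lanes run along its x, 72 mm apart along its y; between them only short ribs (10 mm long, 10 mm high) at the very ends. Keep the wrist clear of the black lamp arm that slants, up to 0.38 m high, about 0.1 m beyond the loose tools.
- lane1 (a point): Centre of the floor of lane 1 of the tray, at the height of the floor's top; axes as the tray's (x along the lane). Lane 1 lies at the tray's +y end, lane 4 at its -y end. An end lane, holding the ring clamp or the needle file.
- lane2 (a point): Centre of the floor of lane 2 of the tray, at the height of the floor's top; axes as the tray's (x along the lane). Lane 1 lies at the tray's +y end, lane 4 at its -y end. A middle lane, empty at the start.
- lane3 (a point): Centre of the floor of lane 3 of the tray, at the height of the floor's top; axes as the tray's (x along the lane). Lane 1 lies at the tray's +y end, lane 4 at its -y end. A middle lane, empty at the start.
- lane4 (a point): Centre of the floor of lane 4 of the tray, at the height of the floor's top; axes as the tray's (x along the lane). Lane 1 lies at the tray's +y end, lane 4 at its -y end. An end lane, holding the ring clamp or the needle file.
- tweezers_mid (a point): Middle of the plain steel tweezers, 122 mm long (own y axis) x 13 mm wide (own x) x 8 mm high (z), lying flat on the bench; the point lies half-way up, 4 mm above the surface. Grasp across the width at the middle. About 30 g.
- hammer_mid (a point): Middle of the small hammer, steel head, wooden handle, 184 mm long (own y axis), lying flat on the bench; head at the -y end, 62 mm wide (own x), 26 mm long and high; handle 18 mm wide, from 4 to 22 mm above the surface; the point is half-way along, 13 mm above the surface. It balances 30 mm from this point towards the head: grasp the handle there, across its width. About 210 g.
- ring_clamp_mid (a point): Middle of the turned wooden ring clamp, a round stick 150 mm long (own y axis) and 30 mm thick, that lies loose in one of the end lanes (1 or 4); the point lies on its axis, 15 mm above the tray's floor. Not to be handled.
- needle_file_mid (a point): Middle of the needle file with a blue handle, a thin stick 135 mm long (own y axis) and 6 mm thick, that lies loose in the other end lane; the point lies 3 mm above the tray's floor. Not to be handled.
- marker_mid (a point): Middle of a slim marker, 125 mm long (own y axis) and 12 mm thick, loose on the bench, just beyond the loose tools; a bystander.

How it is judged:
By the outcome, as a careful person would: the job done as asked, in the order asked, and still so for the second after the job is handed in, with the robot touching nothing.
It also fails if it takes over 67 s, if anything falls off the work surface, if the arm or the gripper's body presses on something with over 40 N, if the wrist force passes 120 N, or if a joint passes its speed limit or range.

## Working session

There is one attempt and no reset: what is moved stays moved. The work goes in short steps, Python scripts to look and compute and a tool call to move; the robot and the scene stay as the last step left them, time stands still between calls to the robot, and variables do not carry over. Pictures are saved under pics/ and viewed, and the job is handed in when it is done.

Besides the shell and the picture viewer there is one more tool, called as name(argument=value, ...), one argument or row to a line, values as JSON. jog_arm: Moves the arm, as the interface text tells. Its arguments: {"type":"object","properties":{"series":{"type":"array","items":{"type":"number"}},"squeeze":{"type":"number"}},"required":["series"]}

```bash
ls; mkdir -p pics; python3 - <<'E'
from cell import manip
import cv2,pickle
print(manip.read_state())
d={}
for n in("scene","side","wrist"):
    c=manip.camera(n);d[n]=c
    cv2.imwrite(f"pics/{n}0.png",c["color"]); print(n,c["fx"],c["cx"],c["cy"],c.get("pose",c.get("mount")))
pickle.dump(d,open("d0.pkl","wb"))
E
```

```text
pics
{'clock': 0.0, 'joints': array([-1.22361667e+00,  3.00476807e-01,  1.52158897e+00, -3.67222655e-05,
        1.32069428e+00, -6.65753000e-02]), 'qd': array([-9.72439417e-04, -1.89577592e-06,  1.36701048e-03,  1.76262466e-05,
       -1.09788995e-03,  1.25447264e-04]), 'effort': array([ 9.95276991e-05, -5.31810737e+01, -3.52738774e+01,  7.08598411e-02,
        2.44068395e-02, -1.11511808e-04]), 'eef_pos': array([ 221.04614587, -503.35952025,  223.87984816]), 'eef_rot': array([-1.6069125 ,  1.56962838,  1.94844423]), 'wrist_force': array([-0.15865127,  0.3695992 , -0.40622795]), 'moment': array([-0.04958091,  0.0366887 , -0.05216708]), 'finger_gap': 94.22988295217179}
scene 610.9546788602872 310.34607311404875 245.26328367129508 [[-4.99564062e-01 -3.47475751e-01  7.93534089e-01 -5.32509007e+02]
 [-8.66276797e-01  2.00920424e-01 -4.57378939e-01  6.00551970e+02]
 [-5.09115309e-04 -9.15910250e-01 -4.01382804e-01  5.79102390e+02]
 [ 0.00000000e+00  0.00000000e+00  0.00000000e+00  1.00000000e+00]]
side 563.4318779798482 316.2923306059852 246.67537488683334 [[-9.99981865e-01 -5.56554557e-03  2.30098954e-03  4.93155119e+02]
 [-5.32883653e-03  6.39674123e-01 -7.68627751e-01  8.15654825e+02]
 [ 2.80594931e-03 -7.68626074e-01 -6.39692180e-01  7.25879059e+02]
 [ 0.00000000e+00  0.00000000e+00  0.00000000e+00  1.00000000e+00]]
wrist 386.4961547261461 315.62964720358116 233.46535526670124 [[ 4.49439925e-04 -2.61200764e-01  9.65284393e-01 -1.60295261e+02]
 [ 9.99999803e-01  5.40128526e-04 -3.19447673e-04  1.17475444e-01]
 [-4.37937660e-04  9.65284346e-01  2.61200956e-01 -7.64923980e+01]
 [ 0.00000000e+00  0.00000000e+00  0.00000000e+00  1.00000000e+00]]
```

View pics/scene0.png

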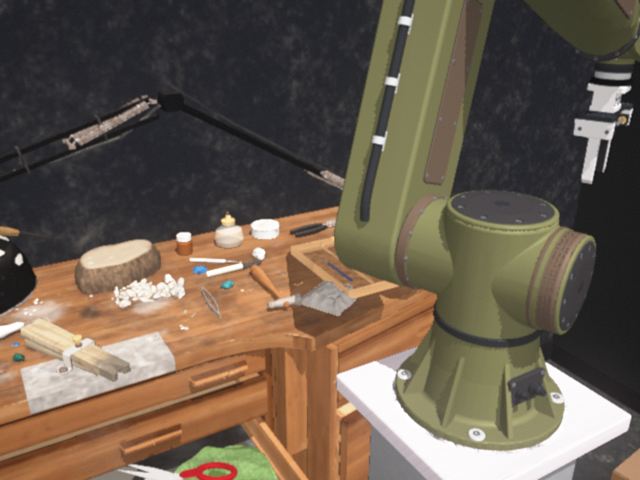

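View pics/side0.png

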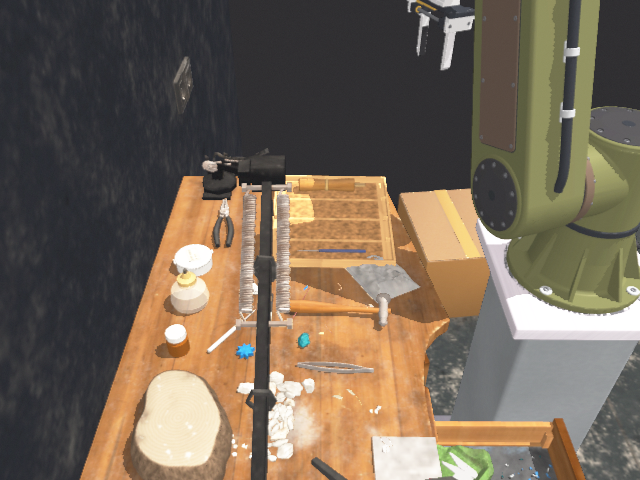

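View pics/wrist0.png

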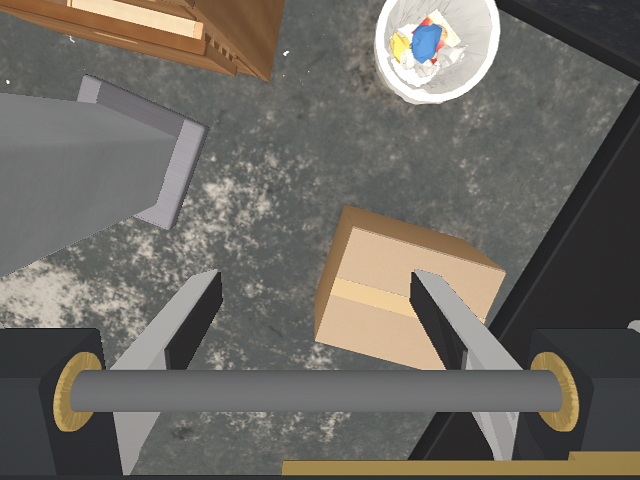

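Side view: the tray sits around (330,220). The ring clamp is in the far lane (~(330,185)) and the needle file in the near lane (~(340,251)). The hammer is at ~(340,308) with its head at (383,308), the tweezers at ~(335,368), and the marker at ~(222,339). I'll enlarge it.

```bash
cat > h.py <<'E'
import numpy as np,pickle,cv2
def px(c,u,v,z=None,T=None):
    T=c["pose"] if T is None else T
    r=T[:3,:3]@np.array([(u-c["cx"])/c["fx"],(v-c["cy"])/c["fy"],1.]); o=T[:3,3]
    if z is None:
        d=c["range_z"][int(round(v)),int(round(u))]; return o+r*d
    return o+r*(z-o[2])/r[2]
E
python3 - <<'E'
from h import *
c=pickle.load(open("d0.pkl","rb"))["side"]
im=c["color"]
cv2.imwrite("pics/s_a.png",cv2.resize(im[165:275,250:410],None,fx=5,fy=5,interpolation=cv2.INTER_CUBIC))
cv2.imwrite("pics/s_b.png",cv2.resize(im[280:390,195:395],None,fx=4,fy=4,interpolation=cv2.INTER_CUBIC))
E
```

```text
(no output)
```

View pics/s_a.png

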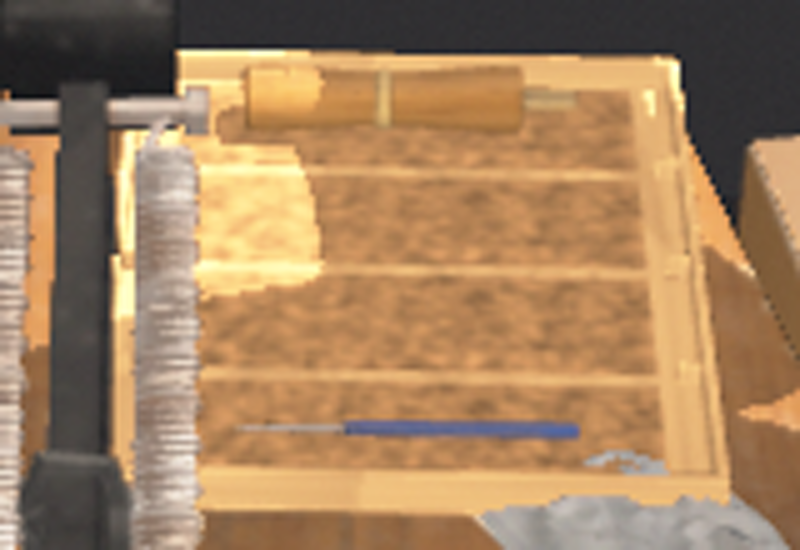

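View pics/s_b.png

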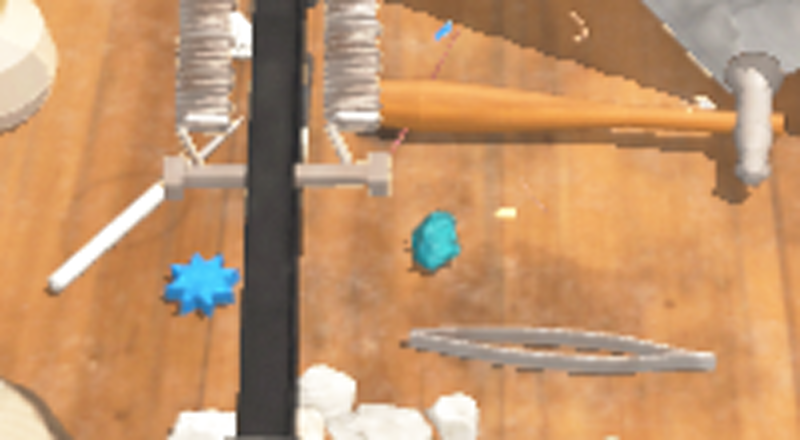

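```bash
python3 - <<'E'
from h import *
np.set_printoptions(precision=1,suppress=True)
c=pickle.load(open("d0.pkl","rb"))["side"]
A=lambda u,v,z:px(c,250+u/5-.4,165+v/5-.4,z)
B=lambda u,v,z:px(c,195+u/4-.4,280+v/4-.4,z)
for n,f,u,v,z in [("trTR",A,682,58,20),("trTL",A,178,51,20),("trBR",A,730,475,20),("trBR_in",A,718,472,20),("div12R",A,632,175,6),("div12L",A,200,170,6),("div23R",A,645,272,6),("div34R",A,657,382,6),("div34L",A,205,373,6),
 ("fileL",A,235,428,9),("fileR",A,580,431,9),("clampL",A,245,95,21),("clampR",A,522,100,21),
 ("twL",B,408,342,4),("twR",B,716,362,4),("hamHeadTop",B,755,62,26),("hamheadBot",B,752,180,13),("ham end",B,784,123,18),("handmidtop",B,420,85,13),("handbot",B,420,132,13),("handR top",B,700,112,13),("handR bot",B,700,131,13),("marker",B,52,285,6),("markR",B,240,122,6)]:
    print(n,f(u,v,z))
# depth-based 
for u,v in [(340,202),(340,222),(340,240),(370,308),(383,308),(335,371)]: print(u,v,px(c,u,v))
E
```

```text
trTR [ 336.3 -288.    20. ]
trTL [ 569.  -291.7   20. ]
trBR [344.2   4.7  20. ]
trBR_in [348.7   3.   20. ]
div12R [ 364.  -213.9    6. ]
div12L [ 556. -216.    6.]
div23R [ 363.9 -142.4    6. ]
div34R [365.  -68.4   6. ]
div34L [548.  -72.6   6. ]
fileL [534.5 -34.5   9. ]
fileR [398.4 -33.8   9. ]
clampL [ 536.8 -253.7   21. ]
clampR [ 411.8 -250.8   21. ]
twL [525.7 244.5   4. ]
twR [403.2 253.5   4. ]
hamHeadTop [376.9 107.   26. ]
hamheadBot [382.1 164.8  13. ]
ham end [366.2 136.2  18. ]
handmidtop [524.5 109.5  13. ]
handbot [523.7 138.   13. ]
handR top [401.5 125.1  13. ]
handR bot [402.3 136.5  13. ]
marker [671.8 218.2   6. ]
markR [603.3 126.    6. ]
340 202 [ 444.2 -204.7    5.5]
340 222 [ 446.2 -130.7    6.3]
340 240 [447.7 -72.8   4.4]
370 308 [401.7 132.4  19.6]
383 308 [379.4 133.6  21.1]
335 371 [464.4 254.7   2.7]
```

```bash
python3 - <<'E'
from h import *
from scipy.spatial.transform import Rotation as R
np.set_printoptions(precision=3,suppress=True)
d=pickle.load(open("d0.pkl","rb"));c=d["side"]
M=R.from_euler("xyz",[-1.6069125,1.56962838,1.94844423]).as_matrix();print(M)
D=M[:,:]; tgt=np.array([[0,0,1],[0,1,0],[-1,0,0.]])
print("turn",R.from_matrix(tgt@M.T).as_rotvec())
for u,v in [(265,170),(265,200),(265,268),(265,320),(262,400),(262,450),(283,220),(248,220),(283,300),(380,175)]: print(u,v,px(c,u,v))
E
```

```text
[[-0.     0.402 -0.916]
 [ 0.001 -0.916 -0.402]
 [-1.    -0.001 -0.   ]]
turn [ 0.    -0.002  2.728]
265 170 [552.007 280.758 391.036]
265 200 [549.149 325.456 381.856]
265 268 [544.38  406.44  357.861]
265 320 [541.073 461.283 343.008]
262 400 [539.343 533.215 322.159]
262 450 [536.726 573.449 312.341]
283 220 [529.346 346.863 371.633]
248 220 [565.544 348.775 372.829]
283 300 [526.432 428.67  336.253]
380 175 [  217.012 -1318.536  -633.001]
```

jog_arm(
  series=[0, 0, -0.1, 0.05, 0.09, 0.02, 1, 0, 0, -0.2, 0.09, 0.18, 0.036, 1, 0, 0, -0.3, 0.13, 0.27, 0.036, 1, 0, 0, -0.413, 0.18, 0.363, 0.036, 1, 0, 0, -0.413, 0.18, 0.363, 0.036, 1, 0, 0, -0.413, 0.18, 0.363, 0.036, 1, 0, 0, -0.413, 0.18, 0.363, 0.036, 1, 0, 0, -0.413, 0.18, 0.363, 0.036, 1, 0, 0, -0.413, 0.18, 0.363, 0.036, 1, 0, 0, -0.413, 0.18, 0.363, 0.036, 0, 0, 0, -0.413, 0.18, 0.363, 0.036, 0, 0, 0, -0.413, 0.18, 0.363, 0.036, 0],
  squeeze=20,
)

```text
clock: 1.65
eef_pos: [401.0, -140.9, 260.4]
eef_rot: [-0.643, 1.571, 2.498]
wrist_force: [-0.9, -0.3, 0.1]
finger_gap: 67.1
```

```bash
cat > look.py <<'E'
import sys
from h import *
from cell import manip
from scipy.spatial.transform import Rotation as R
n=sys.argv[1]
s=manip.read_state();c=manip.camera("wrist")
T=np.eye(4);T[:3,:3]=R.from_euler("xyz",s["eef_rot"]).as_matrix();T[:3,3]=s["eef_pos"]
c["pose"]=T@c["mount"];pickle.dump(c,open(n+".pkl","wb"));cv2.imwrite(f"pics/{n}.png",c["color"])
print(s["clock"],s["eef_pos"],T[:3,1],c["pose"][:3,3],s["joints"])
E
python3 look.py w1
```

```text
1.65 [ 400.99940993 -140.92509904  260.43134576] [ 8.05481967e-05 -9.99999996e-01 -3.41722390e-05] [ 477.4868482  -140.74854156  420.72308079] [-4.24175694e-01 -1.33514407e-02  1.79416775e+00  1.26617829e-05
  1.36083194e+00  1.14653744e+00]
```

View pics/w1.png

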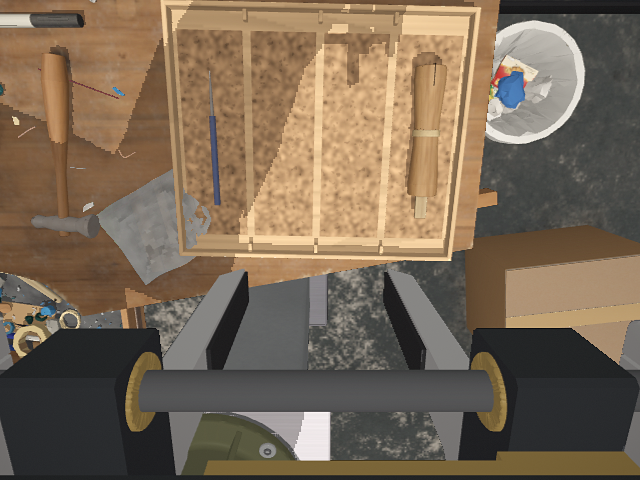

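Wrist view: the tray's outer corners are near (163,0), (478,8), (182,255) and (452,258). The file is at (213,140), the clamp at (425,135), and the hammer at left with its head at (65,222). I'll zoom in on the tray.

```bash
python3 - <<'E'
from h import *
im=cv2.imread("pics/w1.png")
cv2.imwrite("pics/w1a.png",cv2.resize(im[0:135,150:350],None,fx=4,fy=4,interpolation=cv2.INTER_CUBIC))
cv2.imwrite("pics/w1b.png",cv2.resize(im[130:265,150:350],None,fx=4,fy=4,interpolation=cv2.INTER_CUBIC))
cv2.imwrite("pics/w1c.png",cv2.resize(im[130:265,300:500],None,fx=4,fy=4,interpolation=cv2.INTER_CUBIC))
E
```

```text
(no output)
```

View pics/w1a.png

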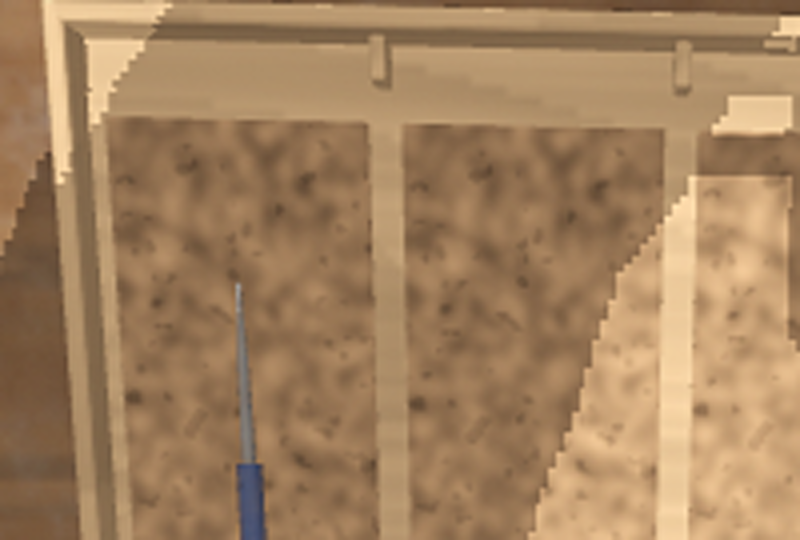

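View pics/w1b.png

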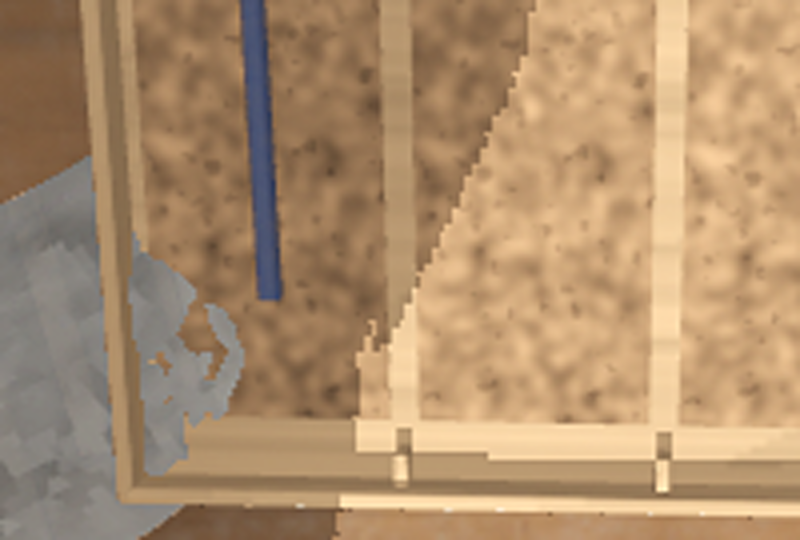

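View pics/w1c.png

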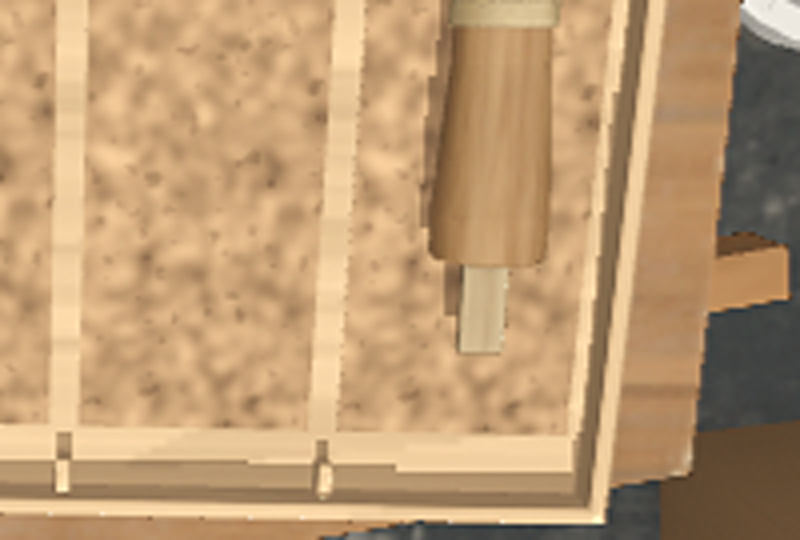

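```bash
python3 - <<'E'
from h import *
np.set_printoptions(precision=1,suppress=True)
c=pickle.load(open("w1.pkl","rb"))
def f(crop,u,v,z):
    o={"a":(150,0),"b":(150,130),"c":(300,130)}[crop]
    return px(c,o[0]+(u+.5)/4-.5,o[1]+(v+.5)/4-.5,z)
for n,k,u,v,z in [("s_file top","a",385,123,6),("s_file bot","b",403,421,6),("s_mid top","a",680,129,6),("s_mid bot","b",666,426,6),("s_mid botc","c",66,426,6),("s_clamp bot","c",322,430,6),
 ("corkTL","a",107,117,6),("corkBR","c",572,436,6),("rimTLout","a",44,2,20),("rimBLout","b",118,500,20),("rimBRout","c",605,522,20),("rimMidbotout","b",660,512,20),("file tip","a",238,284,9),("file end","b",269,299,9)]:
    print(n,f(k,u,v,z))
for u,v in [(280,100),(350,150),(65,215),(60,100)]: print(px(c,u,v))
for n,u,v,z in [("hamhandend",53,48,22),("hh l",42,80,13),("hh r",71,80,13),("headL",33,221,20),("headR",99,227,13),("frontend",66,235,20)]: print(n,px(c,u,v,z))
E
```

```text
s_file top [569.9 -72.7   6. ]
s_file bot [363.5 -68.1   6. ]
s_mid top [ 568.6 -144.5    6. ]
s_mid bot [ 362.1 -141.2    6. ]
s_mid botc [ 362.1 -141.2    6. ]
s_clamp bot [ 361.  -212.6    6. ]
corkTL [571.2  -5.2   6. ]
corkBR [ 359.3 -282.4    6. ]
rimTLout [592.1   2.6  20. ]
rimBLout [345.    8.2  20. ]
rimBRout [ 338.8 -288.7   20. ]
rimMidbotout [ 341.6 -139.6   20. ]
file tip [533.1 -35.1   9. ]
file end [398.5 -33.8   9. ]
[ 505.6 -104.5    7.5]
[ 456.  -176.7    5.7]
[388.  128.6  14.8]
[504.9 112.6  16.7]
hamhandend [551.1 107.9  22. ]
hh l [523.8 129.5  13. ]
hh r [523.9 100.9  13. ]
headL [382.5 160.4  20. ]
headR [374.2  95.1  13. ]
frontend [367.1 127.8  20. ]
```

jog_arm(
  series=[0, 0, 0, -0.01, 0.06, -0.03, 0, 0, 0, 0, -0.01, 0.12, -0.06, 0, 0, 0, 0, -0.01, 0.18, -0.06, 0, 0, 0, 0, -0.01, 0.24, -0.06, 0, 0, 0, 0, -0.02, 0.31, -0.06, 0, 0, 0, 0, -0.02, 0.31, -0.06, 0, 0, 0, 0, -0.02, 0.31, -0.06, 0, 0, 0, 0, -0.02, 0.31, -0.06, 0],
)

```text
clock: 2.7
eef_pos: [381.5, 168.2, 200.4]
eef_rot: [1.525, 1.571, -1.617]
wrist_force: [0.5, 0.6, 0.2]
finger_gap: 46.9
```

```bash
python3 look.py w2
```

```text
2.7 [381.46191789 168.22297288 200.43200239] [-7.41895949e-04 -9.99999702e-01  2.12828238e-04] [457.94362075 168.37673228 360.7264377 ] [ 3.27558403e-01  2.26818689e-02  1.90145608e+00 -2.11396791e-04
  1.21753249e+00  1.89916977e+00]
```

View pics/w2.png

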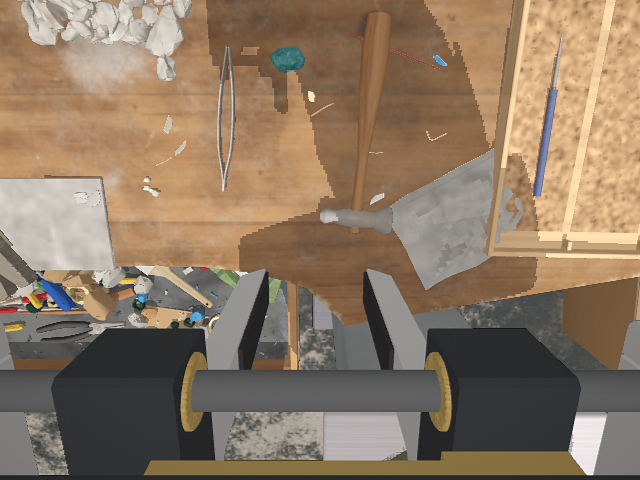

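```bash
python3 - <<'E'
from h import *
im=cv2.imread("pics/w2.png")
cv2.imwrite("pics/w2a.png",cv2.resize(im[35:200,190:310],None,fx=3.6,fy=3.6,interpolation=cv2.INTER_CUBIC))
cv2.imwrite("pics/w2b.png",cv2.resize(im[0:240,300:420],None,fx=2.5,fy=2.5,interpolation=cv2.INTER_CUBIC))
E
```

```text
(no output)
```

View pics/w2a.png

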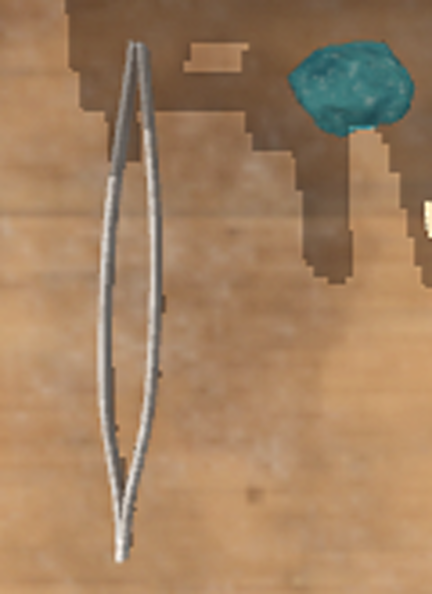

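View pics/w2b.png

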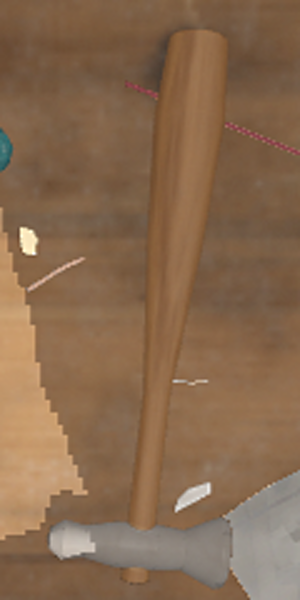

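```bash
python3 - <<'E'
from h import *
np.set_printoptions(precision=1,suppress=True)
c=pickle.load(open("w2.pkl","rb"))
a=lambda u,v,z:px(c,190+(u+.5)/3.6-.5,35+(v+.5)/3.6-.5,z)
b=lambda u,v,z:px(c,300+(u+.5)/2.5-.5,0+(v+.5)/2.5-.5,z)
t1,t2=a(139,43,4),a(120,562,4);print("tw",t1,t2,(t1+t2)/2,np.linalg.norm(t1-t2),np.arctan2(*(t1-t2)[[1,0]]))
print(a(100,300,6),a(160,300,6))
h1,h2=b(197,32,18),b(135,578,13);print("ham",h1,h2,np.linalg.norm(h1-h2),np.arctan2(*(h1-h2)[[1,0]]))
for l,r,v in[(160,226,80),(151,216,200),(145,178,375),(132,157,490)]: 
    p,q=b(l,v,13),b(r,v,13);print(p,q,(p+q)/2)
print("head",b(48,540,13),b(230,548,13),b(48,525,20),b(80,522,20))
for p in [(238,122),(366,150),(370,100),(362,185),(357,217),(230,60)]: print(p,px(c,*p))
E
```

```text
tw [525.1 242.3   4. ] [402.5 254.4   4. ] [463.8 248.4   4. ] 123.21681034237439 -0.09903407910914795
[467.2 254.8   6. ] [467.2 240.1   6. ]
ham [547.2 118.4  18. ] [366.3 133.   13. ] 181.65109027713726 -0.0807634743333304
[534.5 129.1  13. ] [534.5 107.6  13. ] [534.5 118.3  13. ]
[497.8 131.   13. ] [497.8 109.1  13. ] [497.8 120.   13. ]
[440.2 131.4  13. ] [440.2 119.7  13. ] [440.2 125.6  13. ]
[399.3 134.9  13. ] [399.3 125.9  13. ] [399.3 130.4  13. ]
head [380.7 165.4  13. ] [377.7  98.2  13. ] [387.8 165.5  20. ] [388.9 154.   20. ]
(238, 122) [463.9 238.3  -1.6]
(366, 150) [440.2 124.7  18.1]
(370, 100) [481.  123.3  22.2]
(362, 185) [409.7 127.1  17.4]
(357, 217) [381.2 131.1  20.4]
(230, 60) [514.1 240.7   7.2]
```

jog_arm(
  series=[0, 0, -0.05, 0.04, 0.04, -0.05, 0, 0, 0, -0.097, 0.083, 0.079, -0.1, 0, 0, 0, -0.097, 0.083, 0.079, -0.14, 0, 0, 0, -0.097, 0.083, 0.079, -0.14, 0, 0, 0, -0.097, 0.083, 0.079, -0.155, 0, 0, 0, -0.097, 0.083, 0.079, -0.17, 0, 0, 0, -0.097, 0.083, 0.079, -0.179, 0, 0, 0, -0.097, 0.083, 0.079, -0.179, 0, 0, 0, -0.097, 0.083, 0.079, -0.179, 0],
  squeeze=10,
)

```text
clock: 3.88
eef_pos: [464.4, 248.5, 22.0]
eef_rot: [-2.628, 1.57, 0.417]
wrist_force: [-0.1, 0.1, -0.5]
finger_gap: 46.9
```

```bash
python3 look.py w3; python3 - <<'E'
from cell import manip
import cv2
c=manip.camera("side")["color"]
cv2.imwrite("pics/s3.png",cv2.resize(c[280:430,260:460],None,fx=4,fy=4))
E
```

```text
3.875 [464.3765602  248.54881571  22.01183835] [-9.59831394e-02 -9.95382871e-01 -4.21772635e-04] [540.38098925 241.39463854 182.36362743] [ 4.21891434e-01  5.10706649e-01  1.75395388e+00 -5.08190337e-06
  8.76073490e-01  2.08882231e+00]
```

View pics/w3.png

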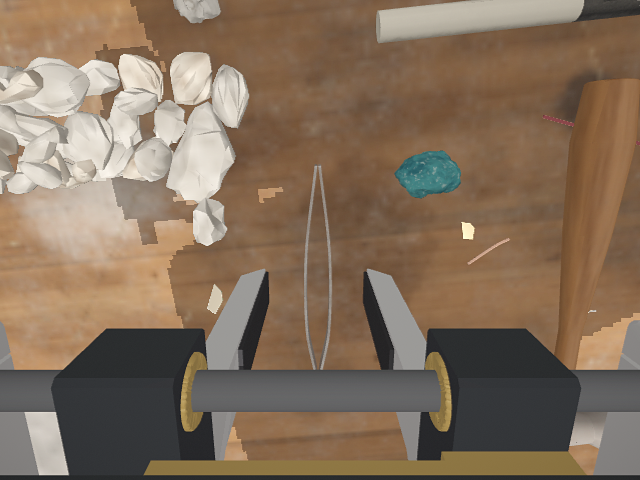

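View pics/s3.png

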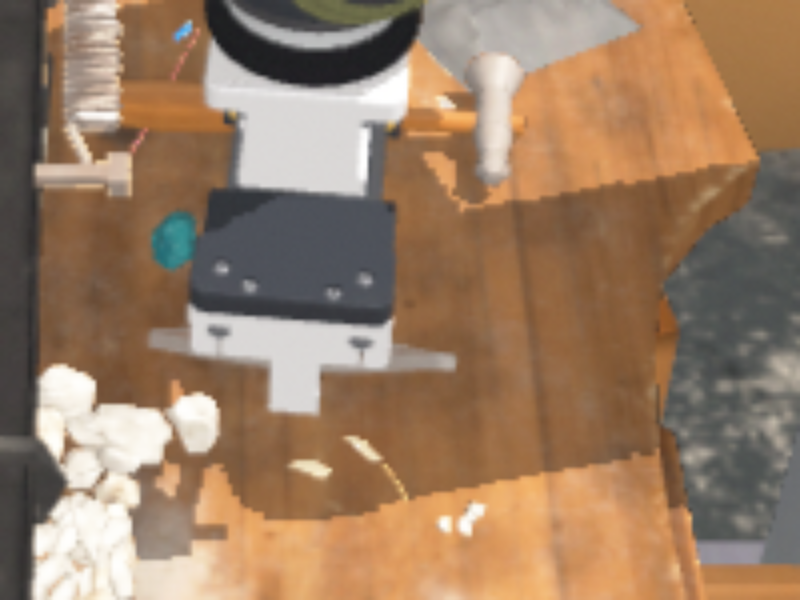

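The tweezers (centre column ~317) sit midway between the fingers, so I'll close on them.

jog_arm(
  series=[0, 0, 0, 0, 0, -0.0015, 0, 0, 0, 0, 0, 0, -0.0015, -0.5, 0, 0, 0, 0, 0, -0.0015, -1, 0, 0, 0, 0, 0, -0.0015, -1, 0, 0, 0, 0, 0, -0.0015, -1, 0, 0, 0, 0, 0, -0.0015, -1, 0, 0, 0, 0, 0, -0.0015, -1, 0, 0, 0, 0, 0, -0.0015, -1],
  squeeze=12,
)

```text
clock: 4.97
eef_pos: [464.1, 248.4, 19.9]
eef_rot: [-1.266, 1.571, 1.779]
wrist_force: [0.2, -0.8, 0.7]
finger_gap: 13.3
```

jog_arm(
  series=[0, 0, 0, 0, 0, 0.01, -1, 0, 0, 0, 0, 0, 0.04, -1, 0, 0, 0, 0, 0, 0.08, -1, 0, 0, 0, 0, 0, 0.08, -1],
)

```text
clock: 5.48
eef_pos: [465.5, 249.1, 103.3]
eef_rot: [-2.623, 1.565, 0.422]
wrist_force: [-0.0, -0.1, -1.0]
finger_gap: 13.0
```

```bash
python3 look.py w4
```

```text
5.475 [465.46906374 249.06373076 103.27464053] [-0.09595153 -0.99538207 -0.00279869] [540.77261515 241.59586816 263.93928793] [4.21931625e-01 3.83035539e-01 1.71295142e+00 1.15402315e-06
 1.03995550e+00 2.08883399e+00]
```

View pics/w4.png

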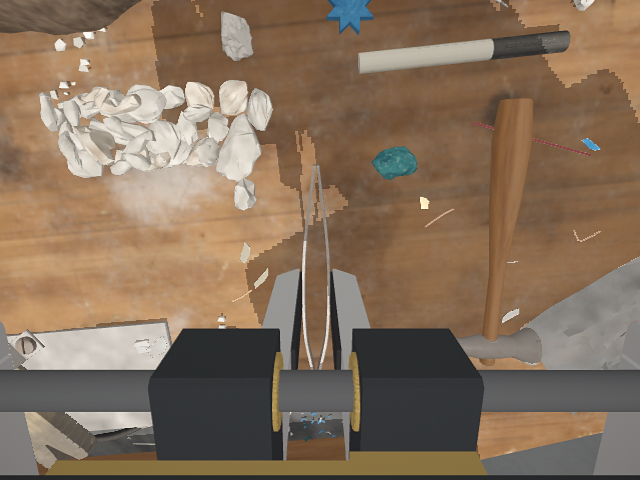

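jog_arm(
  series=[0, 0, 0.02, 0, -0.04, 0, -1, 0, 0, 0.04, 0, -0.09, 0, -1, 0, 0, 0.06, 0.001, -0.14, 0, -1, 0, 0, 0.077, 0.001, -0.19, 0, -1, 0, 0, 0.077, 0.001, -0.24, 0, -1, 0, 0, 0.077, 0.001, -0.29, 0, -1, 0, 0, 0.077, 0.001, -0.34, 0, -1, 0, 0, 0.077, 0.001, -0.39, 0, -1, 0, 0, 0.077, 0.001, -0.415, -0.01, -1, 0, 0, 0.077, 0.001, -0.427, -0.03, -1, 0, 0, 0.077, 0.001, -0.427, -0.045, -1, 0, 0, 0.077, 0.001, -0.427, -0.055, -1, 0, 0, 0.077, 0.001, -0.427, -0.055, -1, 0, 0, 0.077, 0.001, -0.427, -0.055, -1],
)

```text
clock: 7.28
eef_pos: [465.5, -178.3, 45.4]
eef_rot: [2.741, 1.57, -0.419]
wrist_force: [0.1, 0.9, -0.3]
finger_gap: 12.8
```

```bash
python3 look.py w5
```

```text
7.275 [ 465.47221429 -178.28141097   45.41773535] [-1.86164891e-02 -9.99826662e-01  2.68327491e-04] [ 541.8385307  -179.47154896  205.76089834] [-4.39277547e-01  4.20104791e-01  1.82534898e+00  1.76198196e-05
  8.95451057e-01  1.15012525e+00]
```

View pics/w5.png

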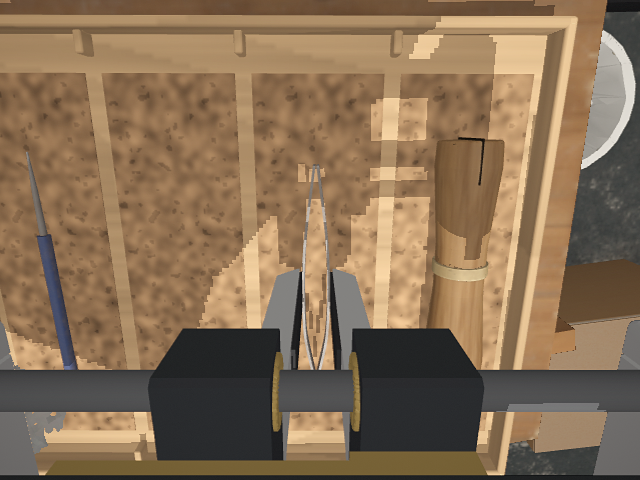

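jog_arm(
  series=[0, 0, 0, 0, -0.0005, -0.008, -1, 0, 0, 0, 0, -0.0005, -0.014, -1, 0, 0, 0, 0, -0.0005, -0.017, -1, 0, 0, 0, 0, -0.0005, -0.0185, -1, 0, 0, 0, 0, -0.0005, -0.0188, -1, 0, 0, 0, 0, -0.0005, -0.0188, -1, 0, 0, 0, 0, -0.0005, -0.0188, -1],
)

```text
clock: 8.2
eef_pos: [465.2, -179.1, 26.3]
eef_rot: [2.716, 1.571, -0.445]
wrist_force: [-0.2, -0.4, 0.1]
finger_gap: 12.9
```

jog_arm(
  series=[0, 0, 0, 0, 0, -0.0004, -1, 0, 0, 0, 0, 0, -0.0008, -1, 0, 0, 0, 0, 0, -0.0008, -1],
)

```text
clock: 8.57
eef_pos: [465.3, -179.1, 25.9]
eef_rot: [2.76, 1.57, -0.401]
wrist_force: [-3.6, 0.0, 9.1]
finger_gap: 13.3
```

Contact with the floor at 9 N. Now release, opening only part way.

jog_arm(
  series=[0, 0, 0, 0, 0, 0.0004, -0.7, 0, 0, 0, 0, 0, 0.0006, -0.6, 0, 0, 0, 0, 0, 0.0006, -0.4, 0, 0, 0, 0, 0, 0.0006, -0.25, 0, 0, 0, 0, 0, 0.0006, -0.25, 0, 0, 0, 0, 0, 0.0006, -0.25, 0, 0, 0, 0, 0, 0.015, -0.25, 0, 0, 0, 0, 0, 0.045, -0.25, 0, 0, 0, 0, 0, 0.08, -0.25, 0, 0, 0, 0, 0, 0.08, -0.25],
)

```text
clock: 9.82
eef_pos: [466.3, -179.6, 108.5]
eef_rot: [2.724, 1.566, -0.437]
wrist_force: [-0.5, -0.1, -0.2]
finger_gap: 35.5
```

```bash
python3 look.py w6
```

```text
9.825 [ 466.3301707  -179.60471459  108.46427435] [-0.0191637  -0.99981409  0.00213   ] [ 542.03389961 -180.52443827  269.1206436 ] [-4.40951458e-01  3.19627791e-01  1.78748918e+00  2.30138277e-05
  1.02922892e+00  1.14899286e+00]
```

View pics/w6.png

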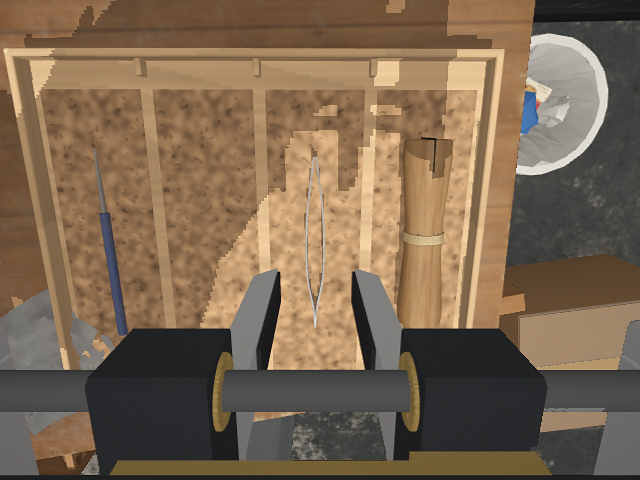

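jog_arm(
  series=[0, 0, 0, 0, 0.05, 0.005, -0.25, 0, 0, -0.02, -0.01, 0.11, 0.005, -0.2, 0, 0, -0.04, -0.02, 0.17, 0.005, -0.1, 0, 0, -0.063, -0.03, 0.23, 0.005, 0, 0, 0, -0.063, -0.0375, 0.29, 0, 0, 0, 0, -0.063, -0.0375, 0.307, -0.02, 0, 0, 0, -0.063, -0.0375, 0.307, -0.04, 0, 0, 0, -0.063, -0.0375, 0.307, -0.06, 0, 0, 0, -0.063, -0.0375, 0.307, -0.075, 0, 0, 0, -0.063, -0.0375, 0.307, -0.083, 0, 0, 0, -0.063, -0.0375, 0.307, -0.083, 0, 0, 0, -0.063, -0.0375, 0.307, -0.083, 0],
)

```text
clock: 11.38
eef_pos: [427.9, 128.0, 22.8]
eef_rot: [-2.853, 1.57, 0.206]
wrist_force: [0.3, -0.2, -0.8]
finger_gap: 47.2
```

```bash
python3 look.py w7
```

```text
11.375 [427.9469247  127.96165496  22.81942813] [-8.21827083e-02 -9.96617256e-01 -2.18192347e-04] [504.05028936 121.8839996  183.17032876] [ 2.08520133e-01  3.70640815e-01  1.97446102e+00 -2.73550599e-06
  7.95723279e-01  1.86159396e+00]
```

View pics/w7.png

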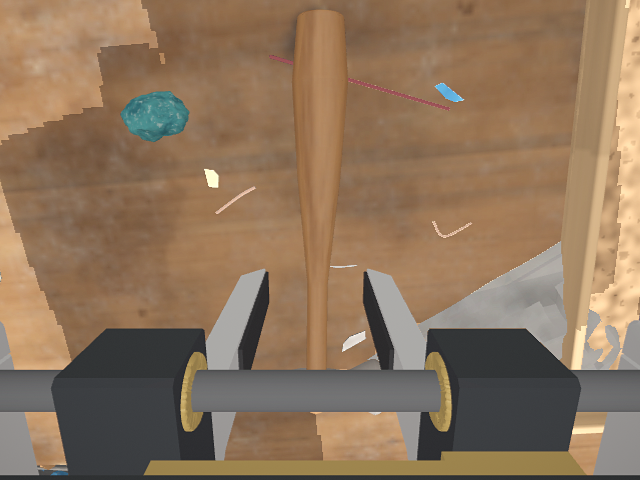

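The handle (column ~317) is centred between the fingers. I'll close on it with a firm grip.

jog_arm(
  series=[0, 0, 0, 0, 0, 0, -0.5, 0, 0, 0, 0, 0, 0, -1, 0, 0, 0, 0, 0, 0, -1, 0, 0, 0, 0, 0, 0, -1, 0, 0, 0, 0, 0, 0, -1, 0, 0, 0, 0, 0, 0, -1, 0, 0, 0, 0, 0, 0, -1],
  squeeze=45,
)

```text
clock: 12.3
eef_pos: [427.7, 127.9, 22.4]
eef_rot: [-2.481, 1.571, 0.579]
wrist_force: [-1.0, -0.3, 3.8]
finger_gap: 17.6
```

jog_arm(
  series=[0, 0, 0, 0, 0, 0.01, -1, 0, 0, 0, 0, 0, 0.03, -1, 0, 0, 0, 0, 0, 0.06, -1, 0, 0, 0, 0, 0, 0.08, -1, 0, 0, 0, 0, 0, 0.08, -1, 0, 0, 0, 0, 0, 0.08, -1],
)

```text
clock: 13.05
eef_pos: [427.2, 127.8, 101.7]
eef_rot: [0.273, 1.57, -2.951]
wrist_force: [0.4, -1.2, -2.3]
finger_gap: 17.5
```

```bash
python3 look.py w8;python3 - <<'E'
from cell import manip
import cv2
c=manip.camera("side")["color"]
cv2.imwrite("pics/s8.png",cv2.resize(c[180:380,240:460],None,fx=3,fy=3))
print(manip.read_state()["moment"])
E
```

```text
13.05 [427.22472047 127.84976887 101.67876489] [-8.21224599e-02 -9.96622212e-01  2.59547857e-04] [503.60012982 121.83104956 261.90372889] [2.08599581e-01 2.24362592e-01 1.93213637e+00 2.02130389e-05
 9.86055196e-01 1.86159991e+00]
[0.06299368 0.01316186 0.00163892]
```

View pics/w8.png

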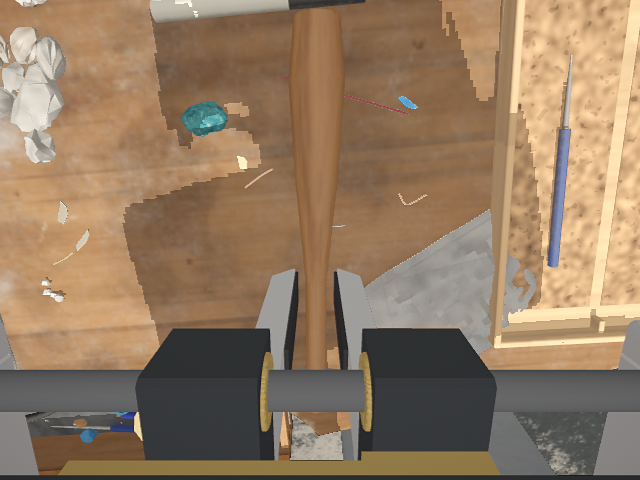

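View pics/s8.png

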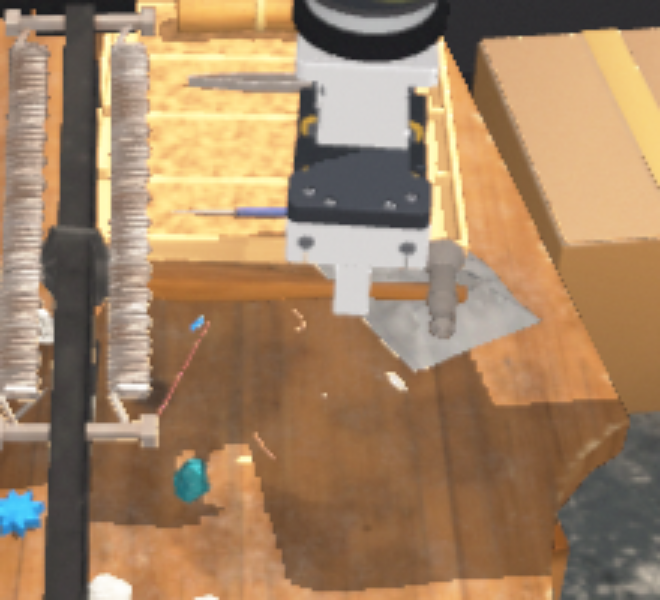

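jog_arm(
  series=[0, 0, 0.01, 0, -0.03, 0, -1, 0, 0, 0.025, 0.003, -0.07, 0, -1, 0, 0, 0.04, 0.005, -0.11, 0, -1, 0, 0, 0.05, 0.007, -0.15, 0, -1, 0, 0, 0.063, 0.009, -0.19, 0, -1, 0, 0, 0.063, 0.009, -0.22, 0, -1, 0, 0, 0.063, 0.009, -0.2343, 0, -1, 0, 0, 0.063, 0.009, -0.2343, -0.02, -1, 0, 0, 0.063, 0.009, -0.2343, -0.04, -1, 0, 0, 0.063, 0.009, -0.2343, -0.055, -1, 0, 0, 0.063, 0.009, -0.2343, -0.06, -1, 0, 0, 0.063, 0.009, -0.2343, -0.06, -1, 0, 0, 0.063, 0.009, -0.2343, -0.06, -1],
)

```text
clock: 14.78
eef_pos: [437.0, -106.4, 42.9]
eef_rot: [2.893, 1.57, -0.268]
wrist_force: [0.2, -0.4, -2.0]
finger_gap: 17.6
```

```bash
python3 look.py w9;python3 - <<'E'
from cell import manip
import cv2,pickle
c=manip.camera("side");pickle.dump(c,open("s9.pkl","wb"));c=c["color"]
cv2.imwrite("pics/s9.png",cv2.resize(c[160:290,240:420],None,fx=4,fy=4,interpolation=cv2.INTER_CUBIC))
E
```

```text
14.775 [ 436.97234831 -106.39849802   42.87409278] [-1.91445663e-02 -9.99816702e-01  2.19639919e-04] [ 513.30050383 -107.63568439  203.23484315] [-3.20339556e-01  3.36214095e-01  1.95884675e+00  6.30443707e-05
  8.45639553e-01  1.26956062e+00]
```

View pics/w9.png

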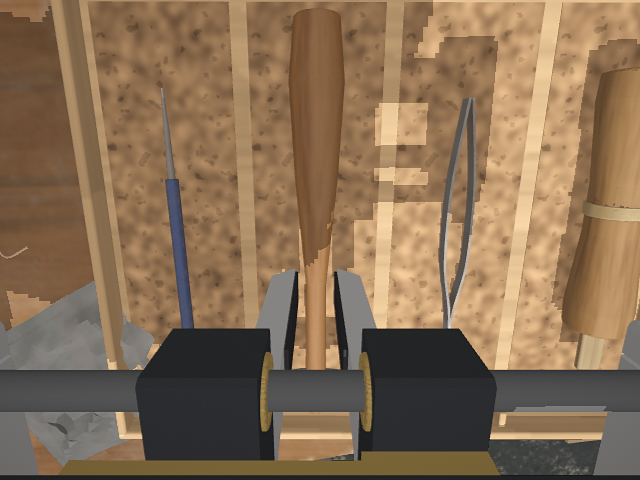

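View pics/s9.png

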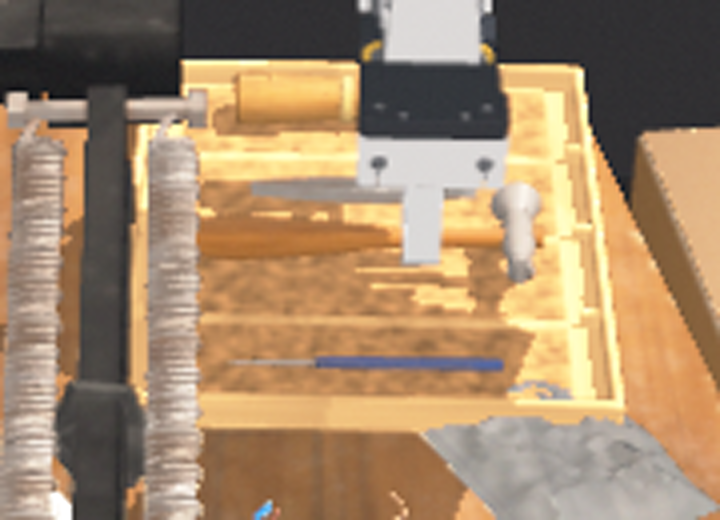

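jog_arm(
  series=[0, 0, 0, 0, 0, -0.005, -1, 0, 0, 0, 0, 0, -0.009, -1, 0, 0, 0, 0, 0, -0.012, -1, 0, 0, 0, 0, 0, -0.0135, -1, 0, 0, 0, 0, 0, -0.0137, -1, 0, 0, 0, 0, 0, -0.0137, -1],
)

```text
clock: 15.62
eef_pos: [436.7, -106.4, 28.7]
eef_rot: [3.127, 1.571, -0.034]
wrist_force: [-0.5, -0.1, -2.3]
finger_gap: 17.9
```

jog_arm(
  series=[0, 0, 0, 0, 0, -0.0004, -1, 0, 0, 0, 0, 0, -0.0006, -1, 0, 0, 0, 0, 0, -0.0006, -1],
)

```text
clock: 16.0
eef_pos: [436.8, -106.4, 28.2]
eef_rot: [2.818, 1.571, -0.343]
wrist_force: [-0.5, 0.4, 1.9]
finger_gap: 17.9
```

jog_arm(
  series=[0, 0, 0, 0, 0, -0.0003, -1, 0, 0, 0, 0, 0, -0.0003, -0.6, 0, 0, 0, 0, 0, -0.0003, -0.5, 0, 0, 0, 0, 0, -0.0003, -0.3, 0, 0, 0, 0, 0, 0, -0.15, 0, 0, 0, 0, 0, 0, -0.15, 0, 0, 0, 0, 0, 0, -0.15, 0, 0, 0, 0, 0, 0.015, -0.15, 0, 0, 0, 0, 0, 0.045, -0.15, 0, 0, 0, 0, 0, 0.09, -0.15, 0, 0, 0, -0.02, 0, 0.14, -0.15, 0, 0, 0, -0.04, 0, 0.19, -0.15, 0, 0, 0, -0.05, 0, 0.22, -0.15, 0, 0, 0, -0.05, 0, 0.22, -0.15, 0, 0, 0, -0.05, 0, 0.22, -0.15, 0, 0, 0, -0.05, 0, 0.22, -0.15],
)

```text
clock: 18.0
eef_pos: [386.5, -106.2, 247.0]
eef_rot: [-0.363, 1.569, 2.759]
wrist_force: [0.5, 0.2, -0.5]
finger_gap: 39.6
```

```bash
python3 look.py wA;python3 - <<'E'
from cell import manip
import cv2,pickle
c=manip.camera("side");pickle.dump(c,open("sA.pkl","wb"));c=c["color"]
cv2.imwrite("pics/sA.png",cv2.resize(c[160:290,240:420],None,fx=4,fy=4,interpolation=cv2.INTER_CUBIC))
E
```

```text
18.0 [ 386.46785979 -106.23106819  247.03578378] [-1.91553852e-02 -9.99816248e-01 -7.36187916e-04] [ 463.24184757 -107.63073249  407.18392992] [-3.59725766e-01 -5.97905978e-02  1.87028595e+00  4.86452463e-05
  1.33316789e+00  1.23021491e+00]
```

View pics/wA.png

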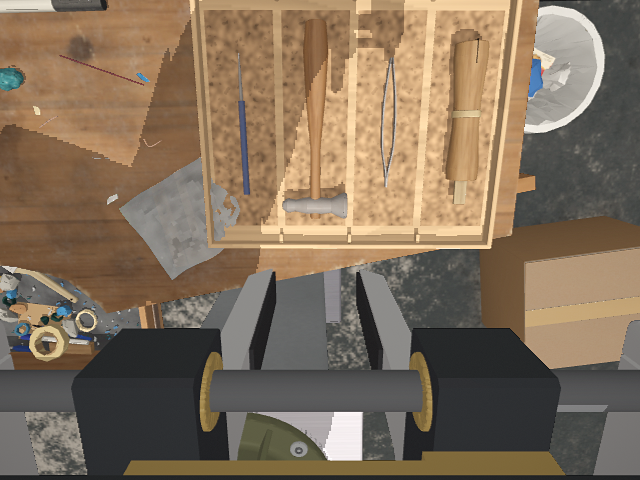

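View pics/sA.png

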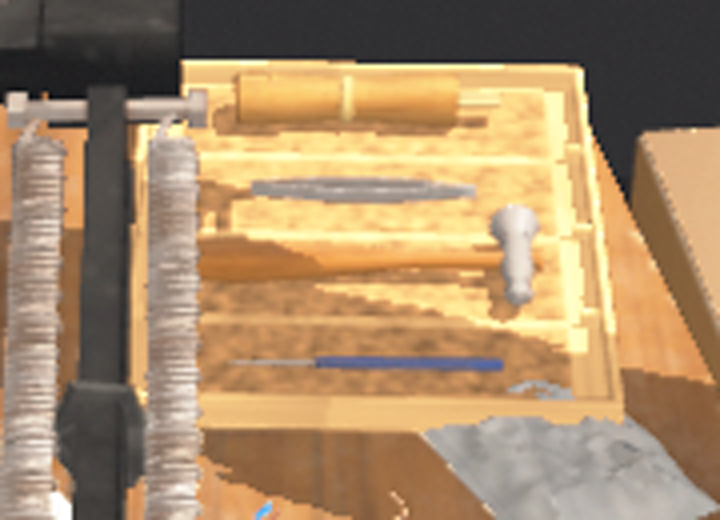

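Both tools lie in their lanes. I'll measure how well they're centred.

```bash
python3 - <<'E'
from h import *
im=cv2.imread("pics/wA.png")
cv2.imwrite("pics/wAa.png",cv2.resize(im[0:250,195:455],None,fx=3,fy=2.4,interpolation=cv2.INTER_CUBIC))
E
```

```text
(no output)
```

View pics/wAa.png

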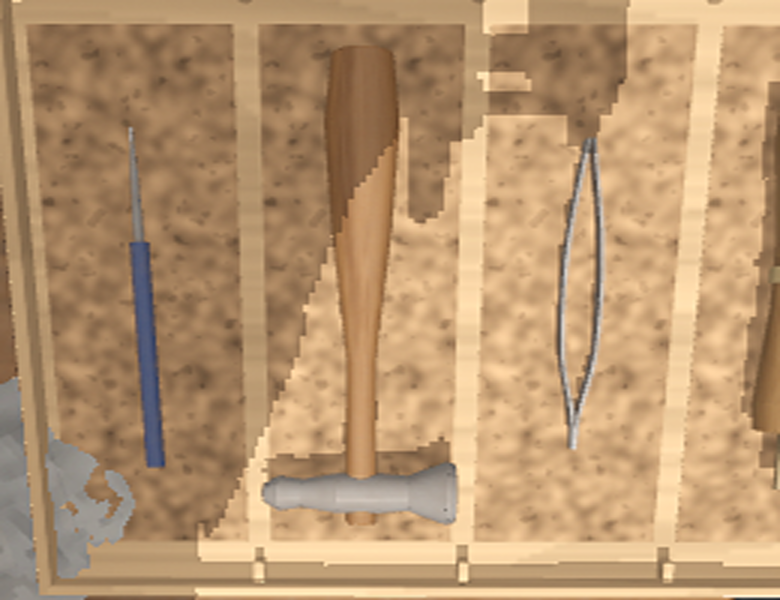

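```bash
python3 - <<'E'
from h import *
np.set_printoptions(precision=1,suppress=True)
c=pickle.load(open("wA.pkl","rb"))
f=lambda u,v,z:px(c,195+(u+.5)/3-.5,(v+.5)/2.4-.5,z)
for n,u,v,z in [("s1t",245,24,6),("s1b",261,541,6),("s2t",476,24,6),("s2b",463,542,6),("s3t",710,24,6),("s3b",664,542,6),
("twT",590,140,10),("twB",572,447,10),("hamT",362,47,26),("hamHL",327,110,19),("hamHR",398,110,19),("hamNl",346,460,19),("hamNr",375,460,19),("front",361,524,17),("headL",262,493,19),("headR",457,493,19),("fileT",131,128,9),("fileB",155,466,9)]:
    print(n,f(u,v,z))
E
```

```text
s1t [570.  -72.7   6. ]
s1b [363.7 -69.    6. ]
s2t [ 568.6 -144.2    6. ]
s2b [ 361.9 -141.     6. ]
s3t [ 567.2 -216.7    6. ]
s3b [ 360.6 -212.7    6. ]
twT [ 525.9 -180.2   10. ]
twB [ 404.3 -178.    10. ]
hamT [ 556.4 -108.7   26. ]
hamHL [536.6 -97.6  19. ]
hamHR [ 536.2 -119.4   19. ]
hamNl [ 401.6 -100.4   19. ]
hamNr [ 401.4 -110.2   19. ]
front [ 373.4 -104.9   17. ]
headL [388.  -71.5  19. ]
headR [ 386.7 -137.8   19. ]
fileT [533.1 -35.3   9. ]
fileB [398.6 -34.    9. ]
```

```bash
python3 -c "
from cell import manip
print(manip.sign_off())"
```

```text
the job is handed in; nothing more can be done
None
```

The kit is complete and handed in after about 18 s: ring clamp, tweezers, hammer and needle file now lie side by side in that order. I carried the tweezers to the lane next to the ring clamp and the hammer to the lane next to the needle file. Each was lowered until it touched the tray floor, then released with the gripper only part open.

The last wrist picture, taken with the arm clear, gave these positions:

| Tool | Measured middle (mm) | Lane centre (mm) | Alignment |
|---|---|---|---|
| Tweezers | (465, -179) | (465, -179) | parallel to the lane within about 0.01 rad |
| Hammer | (465, -107) | (466, -107) | parallel to the lane within about 0.01 rad |

- **Other tools:** the needle file measured within 1 mm of where it started. The ring clamp looked unmoved in both camera views, but I did not measure it again.
- **Forces:** the highest I read was about 10 N, when the tweezers touched down.
- **Checks:** none failed or disagreed by more than about 2 mm.

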